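# Fetch test coupons from a narrow ageing well with a hook rod

### The job

Take the hook rod from its blue stand and use it, without touching the coupon hanger with the gripper, to lift the hanger by its brass bail out of the ageing well. Hang the hanger by the bail across both pegs of the cooling stand, then put the hook rod back in its stand, resting upright on its flange. Do not drop the hanger onto the bench or disturb the other things on the bench.

Things in the scene. Friction and masses are not known exactly. Their poses are not given: they have to be found in the camera images.
- well: Ageing well, fixed, placed anew each start. Grey open-topped upright chamber, steel rim; origin under its centre. Outside 92 (x) x 112 (y) x 142 mm high, side handles out to y = +-69 mm at 100 mm height; inside 76 (x) x 96 (y) mm, inner floor at 12 mm. Black control panel on the -x face.
- well_mouth (a point): Centre of the well's mouth, level with the rim, 142 mm above the worktop, axes of the well. Inside, notched ledges on the +-y walls (10 mm deep inward, top 50 mm above the worktop) carry the hanger's crossbar at x = +8 mm, leaving more free room on the -x side of the hanger.
- rack: Cooling stand, fixed, placed anew each start. Aluminium; base 90 (x) x 84 (y) x 8 mm, origin under its centre. Post 46 mm wide at x = 22 to 38 mm, 135 mm high. Two 8 mm round steel pegs at y = +-17 mm run level from the post to x = -28 mm, axis 115 mm above the worktop; tips, at x = -34 mm, turn up to 126 mm.
- rack_seat (a point): Where the middle of the bail's top bar should rest across the pegs: midway between them, x = -6 mm in the cooling stand's frame, 122 mm above the worktop; axes of the cooling stand, bar along y. The pegs must enter the bail from -x, over their tips (bar centre 130 to 143 mm above the worktop). The 26 mm gap between them lets the rod's hook in and out.
- stand: Blue stand of the hook rod, fixed, placed anew each start. Base 80 (x) x 90 (y) x 8 mm, origin under its centre. Two upright cheeks along x, 50 mm long, 24 mm gap between them (open at both ends); their tops at 100 mm carry the rod's flange, with lips 4 mm high standing 4 mm clear of the flange all round.
- stand_seat (a point): Where rod_grip is when the rod is home: on the stand's vertical centre line, 136 mm above the worktop; axes of the stand. The rod comes straight up out and goes straight down in, its hook pointing to the stand's +x.
- rod_grip (a point): Hook rod (loose, 0.15 kg), centre of its orange handle: an upright 22 x 22 mm square bar, from 29 mm below to 28 mm above this point. Axes: z up along the rod, x the way the hook points. Below: black flange 34 (x) x 42 (y) mm, top 30 mm and underside 36 mm below this point, then an 8 mm shaft with the hook at its foot.
- rod_hook (a point): Seat of the rod's hook, where the middle of a hooked bar rests: 11 mm in +x and 111 mm below rod_grip, same axes. The hook is a 14 mm wide (y) steel V open upward: shaft's face 7 mm behind (-x), tip 7 to 11 mm ahead, its top 10 mm above, lowest part 11 mm below this point. A bar within 4 mm of the middle slides into the V.
- hanger_bail (a point): Coupon hanger (loose, 0.08 to 0.17 kg), middle of the top bar of its brass bail: round, 6 mm thick, along y, 58 mm clear inside, 36 mm above the steel crossbar (6 x 84 x 6 mm, along y). Three blue coupons below it end 70 mm below this point. z up. Starts about 60 mm below the well's rim, along the well's y. Swings freely on the hook.
- spirit_level: Small aluminium spirit level 18x100x24 mm, loose bystander; origin under its centre.
- spanner: Open spanner 32x206x6 mm, loose bystander; origin under its centre.
- tensile_bar: Black moulded tensile bar 20x150x8 mm, loose bystander; origin under its centre.
- fixture_top (a point): Centre of the top of the tall white die fixture, a fixed stack of plates 200 x 200 mm, 235 mm high, always at this place: keep the arm and what it carries clear.
Mind the look-alikes: they are no part of the job. What is shaped like the rack but brown or pink is not meant.

How it is judged:
By the outcome, as a careful person would: the job done as asked, in the order asked, and still so for the second after the job is handed in, with the robot touching nothing.
It also fails if it takes over 72 s, if anything falls off the work surface, if the arm or the gripper's body presses on something with over 40 N, if the wrist force passes 120 N, or if a joint passes its speed limit or range.

### The arm

A 7-joint arm with a two-finger parallel gripper is mounted at the origin on a cart in front of the work surface, level with it; the furniture and walls round the work are solid. World frame = base frame: x ahead of the robot, y to its left, z up, the work surface at z = 0. Lengths are in m, angles in degrees, forces in N, time in s.
With the tool pointing down it reaches from about 0.4 to 0.85 m from the base axis. Payload 4.4 kg.
Tool frame: the origin (TCP) lies at the very end of the fingers, on their centre line; the grasp point (between the pads) lies bot.grip_depth behind it (bot.grip_depth is the distance from the TCP to the grasp point, in m); z points along the fingers, x is the direction in which the jaws open and shut, and the axes are right-handed (so a half turn about z gives the same grasp; the last joint's range is limited). The gripper opens to 94 mm and grips with 3 to 60 N. Pads are 16 mm wide; open, the fingers measure 119 mm over their backs; the gripper's body (75 mm by 177 mm) begins 78 mm behind the grasp point.
Start: joints at [71.345, 36.005, 2.206, 86.941, -1.547, 57.084, -1.146], TCP at [0.167, -0.628, 0.205] pointing down, gripper open.
Joint ranges: [-175.42, 175.42], [-21.48, 121.26], [-71.46, 75.88], [10.55, 141.38], [-63.04, 243.04], [13.31, 113.54], [-168.57, 168.57]. Speed limits (degrees/s): [147.25, 147.25, 180, 180, 180, 180, 180].

### API

Orientations are given as a 3x3 rotation matrix whose columns are the frame's x, y, z axes.
In Python, from rig import bot gives the robot as it stands.
- The arm moves only by the tool carry_out, never from a script. Its argument "targets" is a list of rows, each an object with "hand": the closure, from 0 (fully open) to 1 (shut); "offset": the shift along the world's x, y, z in m, a list of three; "twist": the turn, a rotation vector about the world's x, y, z in rad, a list of three. In form: [{"hand": hand, "offset": [x, y, z], "twist": [ax, ay, az]}, ...]. A call has 1 to 8 rows; each row shifts and turns the commanded pose from where the row before left it; what a row does not reach is not made up. A row lasts 1/10 s, in which the tool goes at most 50 mm and 8.59 degrees, less where a joint would pass 70% of its speed; a pose out of reach is approached as far as the arm can. A call is refused whole if a number of a shift passes 0.05 or a number of a turn 0.15, either way. A call with a gripper value outside its range is refused whole. The fingers move at their own pace and stop on an object; "force" is the grip in N (left out, the last holds). Time passes only in rows, so rows that do not move let the fingers close. It gives the time, the measured TCP pose, the force and the opening at its end, in the units of the state.
- bot.get_obs(): the state, without advancing time (a new reading comes with each control period).
- bot.camera(name): name is "side" or "top" or "wrist"; returns the picture (480x640x3 uint8, blue, green, red); there is no depth.
- bot.camera_params(name): a dict with "fx", "fy", "cx", "cy" (pixels), "R" (3x3) and "t" (3): a world point X has camera coordinates R X + t. Camera axes: x right, y down, z forward; pixel columns grow to the right and rows downward; lengths in m; the calibration is good to about 2 mm. A picture is of the moment at which its call begins: read the wrist's pose just before it. camera_params takes no time and is no camera call; for the wrist camera it gives the pose at the moment of the call.
- bot.sign_off(): hands the job in, once; it reports no verdict.
The state is a dict: "time_s": time; "joints": joint angles; "joint_vel": joint speeds; "tau": joint torques, N m; "tool_pos": TCP position; "orientation": TCP orientation; "ft_force": force on the tool from outside, world axes, zero at the start; "wrist_torque": the same for the moment, N m; "width": opening from 0.0 (shut) to 1.0 (fully open).
Only numpy, scipy, OpenCV 4.12 (cv2) and the standard library are available. Lean on these libraries where they do the work, as an engineer would, in place of code of your own. Each camera call takes 0.05 s, during which the arm holds its last target. There are 200 camera calls.

## Working session

There is one attempt and no reset: what is moved stays moved. The work goes in short steps, Python scripts to look and compute and a tool call to move; the robot and the scene stay as the last step left them, time stands still between calls to the robot, and variables do not carry over. Pictures are saved under pics/ and viewed, about 8 in all and at most 12, crops included, and the job is handed in when it is done.

Besides the shell and the picture viewer there is one more tool, called after ">>>" as name([rows], argument=value, ...), one row to a line, values as JSON. carry_out: Moves the arm, as the interface text tells. Its arguments: {"type":"object","properties":{"targets":{"type":"array","items":{"type":"object","properties":{"hand":{"type":"number"},"offset":{"type":"array","items":{"type":"number"}},"twist":{"type":"array","items":{"type":"number"}}}}},"force":{"type":"number"}},"required":["targets"]}

```bash
ls; mkdir -p pics; python3 - <<'E'
from rig import bot
import cv2,numpy as np
o=bot.get_obs();print(o['time_s'],o['tool_pos'],o['orientation'],o['width'],bot.grip_depth)
for n in ['top','side']:
    p=bot.camera_params(n);print(n,{k:np.round(v,4).tolist() for k,v in p.items()})
    cv2.imwrite(f'pics/{n}0.png',bot.camera(n))
E
```

```text
pics
0.0 [ 0.16683516 -0.62754118  0.20458548] [[ 2.56895841e-01 -9.66438964e-01 -5.05572580e-04]
 [-9.66437301e-01 -2.56896337e-01  1.79336610e-03]
 [-1.86305862e-03  2.78959073e-05 -9.99998264e-01]] 0.998203932136058 0.0188
top {'fx': 455.7676, 'fy': 455.7676, 'cx': 318.9523, 'cy': 241.0158, 'R': [[-0.0098, -0.9999, -0.0044], [-0.989, 0.0103, -0.1475], [0.1476, 0.0029, -0.989]], 't': [-0.1279, 0.6632, 1.3969]}
side {'fx': 466.328, 'fy': 466.328, 'cx': 310.433, 'cy': 240.4745, 'R': [[-0.4414, -0.8972, -0.0095], [-0.7219, 0.3615, -0.59], [0.5329, -0.2536, -0.8073]], 't': [0.1472, 0.5968, 1.2581]}
```

View pics/top0.png

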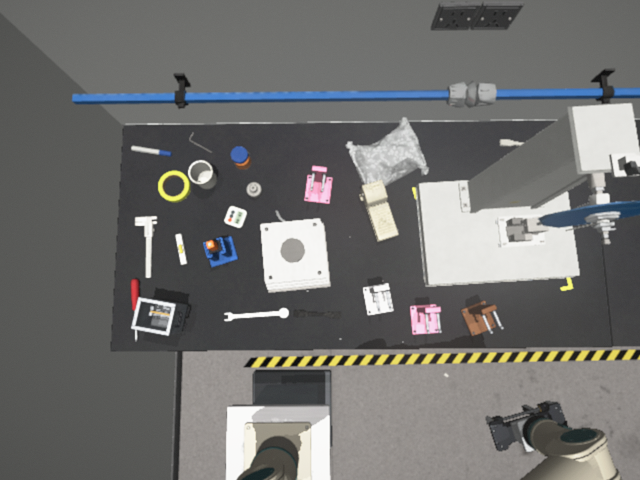

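View pics/side0.png

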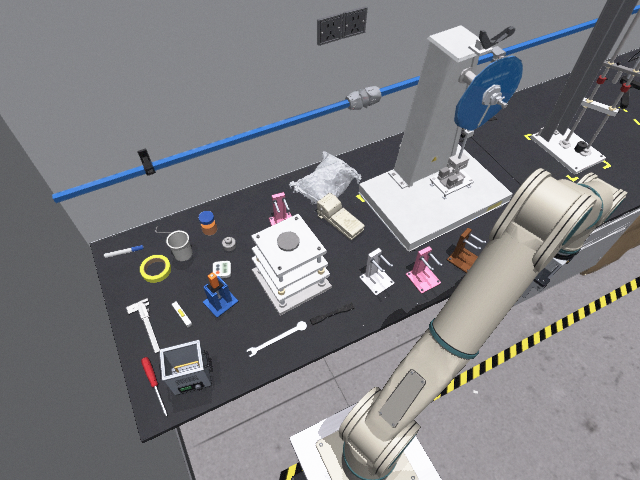

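The top view shows the well at (160,316), the blue stand with the orange rod at (220,250), the aluminium rack at (378,299) and the fixture at (295,255). Candidates for the rack are aluminium (378,299), pink (319,185), pink (426,319) and brown (482,318); I choose aluminium. For the stand, blue (220,250) is the only one (the cap at (240,156) is a bottle). The only well is (160,316). Next is a close crop of the three chosen items from both views.

```bash
python3 - <<'E'
import cv2,numpy as np
t=cv2.imread('pics/top0.png');s=cv2.imread('pics/side0.png')
def c(im,u,v,h=33): return cv2.resize(im[v-h:v+h,u-h:u+h],(264,264),interpolation=cv2.INTER_CUBIC)
m=np.vstack([np.hstack([c(t,160,316),c(t,220,250),c(t,378,299)]),np.hstack([c(s,184,366),c(s,220,294),c(s,378,270)])])
cv2.imwrite('pics/m1.png',m)
E
```

```text
(no output)
```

View pics/m1.png

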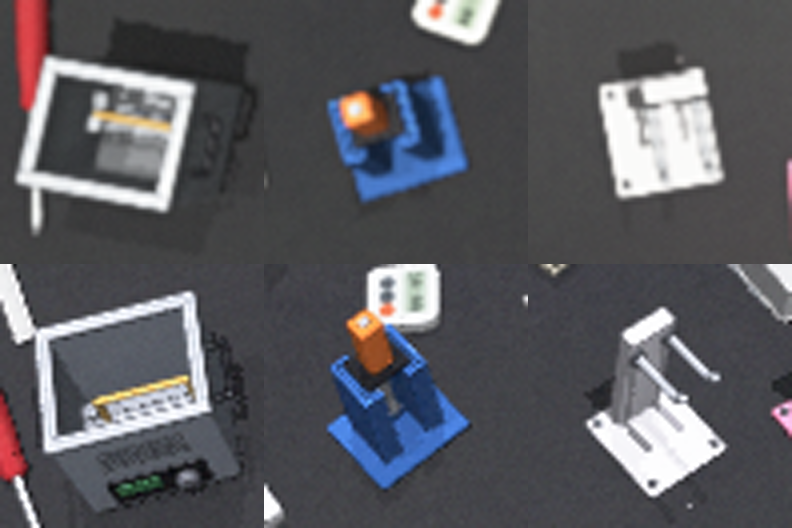

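```bash
cat > h.py <<'E'
import numpy as np,cv2
from rig import bot
def ray(p,u,v):
    R,t=np.array(p['R']),np.array(p['t']);d=R.T@np.array([(u-p['cx'])/p['fx'],(v-p['cy'])/p['fy'],1]);return -R.T@t,d
def plane(p,uv,z):
    c,d=ray(p,*uv);return c+d*(z-c[2])/d[2]
def tri(p,a,q,b):
    c,d=ray(p,*a);e,f=ray(q,*b);d=d/np.linalg.norm(d);f=f/np.linalg.norm(f)
    s=np.linalg.lstsq(np.c_[d,-f],e-c,rcond=None)[0];x,y=c+s[0]*d,e+s[1]*f
    return (x+y)/2,np.linalg.norm(x-y)
def proj(p,X):
    x=np.array(p['R'])@X+np.array(p['t']);return np.array([p['fx']*x[0]/x[2]+p['cx'],p['fy']*x[1]/x[2]+p['cy']])
def fit(model,pts):  # 2D rigid: pts = c + Rot(yaw) model
    m=np.array(model,float);P=np.array(pts)[:,:2];a=(m-m.mean(0))@[1,1j];b=(P-P.mean(0))@[1,1j]
    r=np.vdot(a,b);r/=abs(r);c=P.mean(0)@[1,1j]-r*(m.mean(0)@[1,1j])
    e=np.abs(P@[1,1j]-c-r*(m@[1,1j]));return np.round([c.real,c.imag],4),round(np.degrees(np.angle(r)),2),np.round(e*1e3,1)
E
python3 - <<'E'
from h import *
T,S=bot.camera_params('top'),bot.camera_params('side')
g=lambda o,L:[(o[0]+a/4-.375,o[1]+b/4-.375) for a,b in L]
wm=[(.046,.056),(.046,-.056),(-.046,-.056),(-.046,.056)]
wt=g((127,283),[(45,57),(195,88),(165,210),(18,184)]);ws=g((151,333),[(38,68),(193,28),(211,146),(48,186)])
print('well T',fit(wm,[plane(T,a,.142) for a in wt]));print('well S',fit(wm,[plane(S,a,.142) for a in ws]))
for a,b in zip(wt,ws): print(tri(T,a,S,b))
rm=[(.045,.042),(.045,-.042),(-.045,-.042),(-.045,.042)]
print('rack T',fit(rm,[plane(T,a,.008) for a in g((345,266),[(72,84),(178,67),(195,182),(88,200)])]))
print('rack S',fit(rm[1:],[plane(S,a,.008) for a in g((345,237),[(126,230),(198,180),(58,160)])][::1]) )
# side corners: bottom(126,230), right(198,180), left(58,160)
for w in [(126,230),(198,180),(58,160)]: print('rs',w,plane(S,g((345,237),[w])[0],.008))
for w in [(98,202),(203,168),(178,75)]: print('stT',w,plane(T,g((187,217),[w])[0],.008))
for w in [(64,165),(120,224),(205,159)]: print('stS',w,plane(S,g((187,261),[w])[0],.008))
# handle top centre: z=.164
print('rodtop',plane(T,g((187,217),[(90,107)])[0],.164),plane(S,g((187,261),[(103,57)])[0],.164))
F=[(262,221),(325,219),(329,285),(267,288)]
for f in F: print('fix',plane(T,f,.235))
for n,w in [('bail',(132,122))]: print(n,plane(T,g((127,283),[w])[0],.085), plane(S,g((151,333),[(148,121)])[0],.085))
E
```

```text
well T (array([0.4326, 0.3482]), np.float64(-10.97), array([0.7, 1.8, 2. , 1.9]))
well S (array([0.4315, 0.3469]), np.float64(-10.92), array([2.9, 2.5, 1.6, 3.1]))
(array([0.48785586, 0.39432658, 0.13853717]), np.float64(0.004365068385845871))
(array([0.46540116, 0.28522618, 0.14103731]), np.float64(0.0005480221386327525))
(array([0.37791053, 0.30239735, 0.14133204]), np.float64(0.001993113186518638))
(array([0.39783749, 0.40839202, 0.14551667]), np.float64(0.0005917636026399577))
rack T (array([ 0.4788, -0.3214]), np.float64(7.54), array([0.7, 2.8, 0.5, 3. ]))
rack S (array([ 0.4755, -0.3249]), np.float64(-85.68), array([83.4, 87.1,  4. ]))
rs (126, 230) [ 0.42738049 -0.29008857  0.008     ]
rs (198, 180) [ 0.44183382 -0.36958077  0.008     ]
rs (58, 160) [ 0.51206193 -0.27341489  0.008     ]
stT (98, 202) [0.58614777 0.21559242 0.008     ]
stT (203, 168) [0.61295669 0.13096938 0.008     ]
stT (178, 75) [0.68965773 0.15270857 0.008     ]
stS (64, 165) [0.65786704 0.23763233 0.008     ]
stS (120, 224) [0.58589854 0.21418309 0.008     ]
stS (205, 159) [0.61104161 0.13112213 0.008     ]
rodtop [0.64110708 0.18559343 0.164     ] [0.63820362 0.18110537 0.164     ]
fix [0.69202412 0.02259095 0.235     ]
fix [ 0.69581997 -0.15255159  0.235     ]
fix [ 0.51288674 -0.16128698  0.235     ]
fix [0.50644231 0.00737958 0.235     ]
bail [0.44096167 0.34950293 0.085     ] [0.44049957 0.33923535 0.085     ]
```

```bash
python3 - <<'E'
from h import *
o=bot.get_obs();R=o['orientation'];p=bot.camera_params('wrist');W=np.array(p['R']);t=np.array(p['t'])
c=-W.T@t;print('cam in tool',R.T@(c-o['tool_pos']),'view dir tool',R.T@W[2],'right',R.T@W[0],p['fx'],p['cx'],p['cy'])
E
```

```text
cam in tool [-1.26129826e-04 -8.20578895e-02 -1.80037009e-01] view dir tool [3.22094414e-04 2.81376345e-01 9.59597441e-01] right [ 9.99999948e-01 -6.23316861e-05 -3.17378645e-04] 373.7339239715612 322.1332357811455 245.92123329891217
```

>>> carry_out([
  {"hand": 0, "offset": [0.01, 0.03, 0.03], "twist": [0, 0, 0.144]},
  {"hand": 0, "offset": [0.02, 0.04, 0.03], "twist": [0, 0, 0.144]},
  {"hand": 0, "offset": [0.03, 0.04, 0.03], "twist": [0, 0, 0.144]},
  {"hand": 0, "offset": [0.03, 0.04, 0.03], "twist": [0, 0, 0.144]},
  {"hand": 0, "offset": [0.03, 0.04, 0.02], "twist": [0, 0, 0.144]},
  {"hand": 0, "offset": [0.03, 0.04, 0.01], "twist": [0, 0, 0.144]},
  {"hand": 0, "offset": [0.03, 0.03, 0], "twist": [0, 0, 0.144]},
  {"hand": 0, "offset": [0.02, 0.03, 0], "twist": [0, 0, 0.144]},
])

```text
time_s: 0.9
tool_pos: [0.3562, -0.3541, 0.3435]
orientation: [[0.989, -0.151, 0.001], [-0.151, -0.989, -0.0], [0.001, 0.0, -1.0]]
ft_force: [0.2, 0.6, -0.4]
width: 1.003
```

```bash
cat >> h.py <<'E'
import json
def shot(name):
    p=bot.camera_params('wrist');im=bot.camera('wrist');cv2.imwrite(f'pics/{name}.png',im)
    json.dump({k:np.array(v).tolist() for k,v in p.items()},open(f'pics/{name}.json','w'));return p,im
E
python3 - <<'E'
from h import *
p,im=shot('w_rack')
u,v=proj(p,np.array([.4775,-.323,.06])).astype(int);print(u,v)
x0,y0=max(0,u-110),max(0,v-110);print(x0,y0)
c=im[y0:y0+220,x0:x0+220];cv2.imwrite('pics/w_rack_c.png',cv2.resize(c,None,fx=2.7,fy=2.7,interpolation=cv2.INTER_CUBIC))
E
```

```text
416 164
306 54
```

View pics/w_rack_c.png

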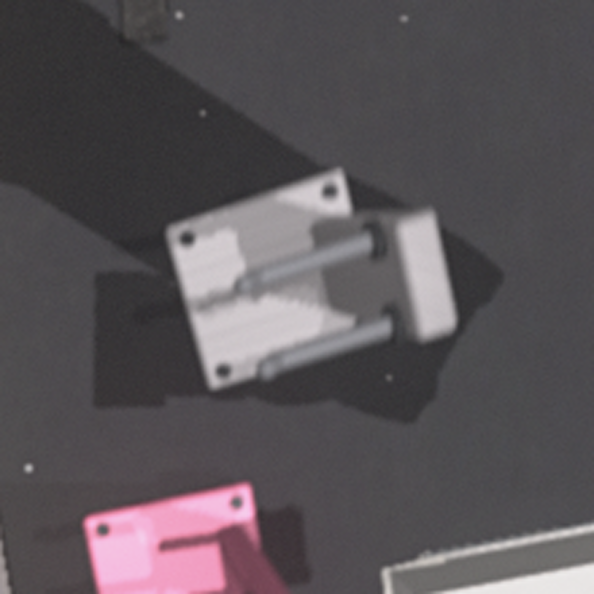

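The crop confirms the aluminium rack (not pink): base corners at (167,228), (341,169), (211,390); post top at (398,218), (434,208), (457,328), (418,342); peg tips at (243,284) and (266,368).

```bash
python3 - <<'E'
from h import *
p=json.load(open('pics/w_rack.json'))
g=lambda L:[(306+(a+.5)/2.7-.5,54+(b+.5)/2.7-.5) for a,b in L]
print('base',fit([(-.045,.042),(.045,.042),(-.045,-.042)],[plane(p,a,.008) for a in g([(167,228),(341,169),(211,390)])]))
print('post',fit([(.022,.023),(.038,.023),(.038,-.023),(.022,-.023)],[plane(p,a,.135) for a in g([(398,218),(434,208),(457,328),(418,342)])]))
print('tips',fit([(-.034,.017),(-.034,-.017)],[plane(p,a,.126) for a in g([(243,284),(266,368)])]))
E
```

```text
base (array([ 0.4782, -0.3183]), np.float64(9.62), array([1.1, 1.3, 0.2]))
post (array([ 0.4778, -0.3169]), np.float64(7.58), array([1.4, 1.2, 0.6, 0.8]))
tips (array([ 0.4772, -0.3175]), np.float64(9.92), array([0., 0.]))
```

>>> carry_out([
  {"hand": 0, "offset": [0.015, 0.04, 0.01], "twist": [0, 0, 0.1]},
  {"hand": 0, "offset": [0.015, 0.045, 0.01], "twist": [0, 0, 0.1]},
  {"hand": 0, "offset": [0.02, 0.045, 0.01], "twist": [0, 0, 0.1]},
  {"hand": 0, "offset": [0.02, 0.045, 0], "twist": [0, 0, 0.1]},
  {"hand": 0, "offset": [0.02, 0.045, 0], "twist": [0, 0, 0.03]},
  {"hand": 0, "offset": [0.02, 0.045, 0], "twist": [0, 0, 0]},
  {"hand": 0, "offset": [0.02, 0.045, 0], "twist": [0, 0, 0]},
  {"hand": 0, "offset": [0.02, 0.045, 0], "twist": [0, 0, 0]},
])

```text
time_s: 1.75
tool_pos: [0.5045, -0.0, 0.373]
orientation: [[0.964, 0.266, -0.0], [0.266, -0.964, -0.0], [-0.0, 0.0, -1.0]]
ft_force: [1.1, 0.3, 0.5]
width: 1.004
```

>>> carry_out([
  {"hand": 0, "offset": [0.02, 0.045, 0], "twist": [0, 0, 0]},
  {"hand": 0, "offset": [0.02, 0.045, 0], "twist": [0, 0, 0]},
  {"hand": 0, "offset": [0.01, 0.04, 0], "twist": [0, 0, 0]},
  {"hand": 0, "offset": [0, 0.03, -0.01], "twist": [0, 0, 0]},
  {"hand": 0, "offset": [0, 0.02, -0.02], "twist": [0, 0, 0]},
  {"hand": 0, "offset": [0, 0, 0], "twist": [0, 0, 0]},
])

```text
time_s: 2.35
tool_pos: [0.5519, 0.1813, 0.3404]
orientation: [[0.962, 0.273, -0.006], [0.273, -0.962, 0.0], [-0.005, -0.002, -1.0]]
ft_force: [-0.5, -0.2, -0.5]
width: 0.998
```

```bash
python3 - <<'E'
from h import *
p,im=shot('w_st')
u,v=proj(p,np.array([.638,.184,.08])).astype(int);print(u,v)
x0,y0=max(0,min(u-120,400)),max(0,min(v-120,240));print(x0,y0)
c=im[y0:y0+240,x0:x0+240];cv2.imwrite('pics/w_st_c.png',cv2.resize(c,None,fx=2.5,fy=2.5,interpolation=cv2.INTER_CUBIC))
E
```

```text
392 225
272 105
```

View pics/w_st_c.png

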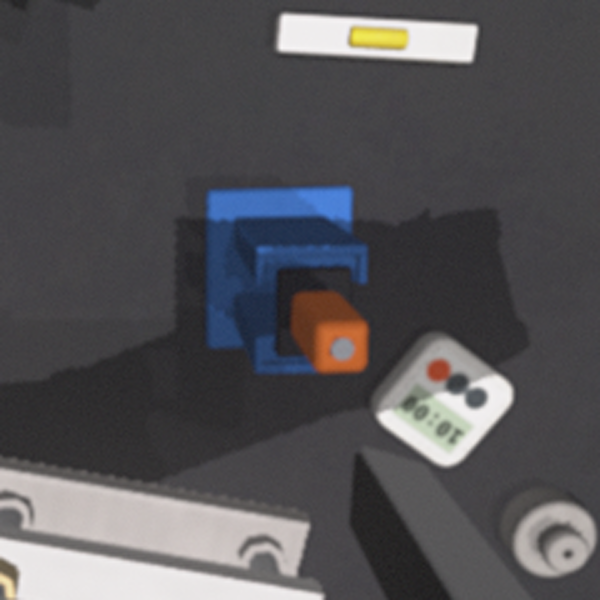

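The crop shows the stand: base corners at (207,190), (352,188), (207,347); handle top centred at (342,347). The hook direction is hidden, so I look along the channel from its -x end.

>>> carry_out([
  {"hand": 0, "offset": [-0.03, -0.04, -0.01], "twist": [0, 0, 0]},
  {"hand": 0, "offset": [-0.03, -0.045, -0.015], "twist": [0, 0, 0]},
  {"hand": 0, "offset": [-0.024, -0.046, -0.015], "twist": [0, 0, 0]},
  {"hand": 0, "offset": [0, 0, 0], "twist": [0, 0, 0]},
  {"hand": 0, "offset": [0, 0, 0], "twist": [0, 0, 0]},
])

```text
time_s: 2.9
tool_pos: [0.4762, 0.0541, 0.3069]
orientation: [[0.965, 0.262, 0.001], [0.262, -0.965, -0.001], [0.001, 0.001, -1.0]]
ft_force: [0.4, 0.5, 0.6]
width: 1.001
```

```bash
python3 - <<'E'
from h import *
q=json.load(open('pics/w_st.json'));g=lambda L:[(272+(a+.5)/2.5-.5,105+(b+.5)/2.5-.5) for a,b in L]
print('base',fit([(-.04,.045),(.04,.045),(-.04,-.045)],[plane(q,a,.008) for a in g([(207,190),(352,188),(207,347)])]),'top',plane(q,g([(342,347)])[0],.164))
p,im=shot('w_ch');o=bot.get_obs();print(o['tool_pos'])
a=np.radians(16);X=lambda x,y,z:np.array([.638+x*np.cos(a)-y*np.sin(a),.184+x*np.sin(a)+y*np.cos(a),z])
u,v=proj(p,X(0,0,.06)).astype(int);x0,y0=max(0,min(u-60,520)),max(0,min(v-60,360))
f=lambda P:np.round((proj(p,P)-[x0,y0])*5)
print(u,v,'shaft.09',f(X(0,0,.09)),'foot',f(X(0,0,.02)),'tip+x',f(X(.02,0,.035)),'tip-x',f(X(-.02,0,.035)),'flange-x',f(X(-.017,0,.1)))
cv2.imwrite('pics/w_ch_c.png',cv2.resize(im[y0:y0+120,x0:x0+120],None,fx=5,fy=5,interpolation=cv2.INTER_CUBIC))
E
```

```text
base (array([0.6364, 0.1855]), np.float64(17.0), array([0.4, 1.3, 1.2])) top [0.63839232 0.18565523 0.164     ]
[0.4768702  0.05590051 0.30721395]
495 135 shaft.09 [370. 302.] foot [230. 302.] tip+x [342. 301.] tip-x [170. 303.] flange-x [308. 303.]
```

View pics/w_ch_c.png

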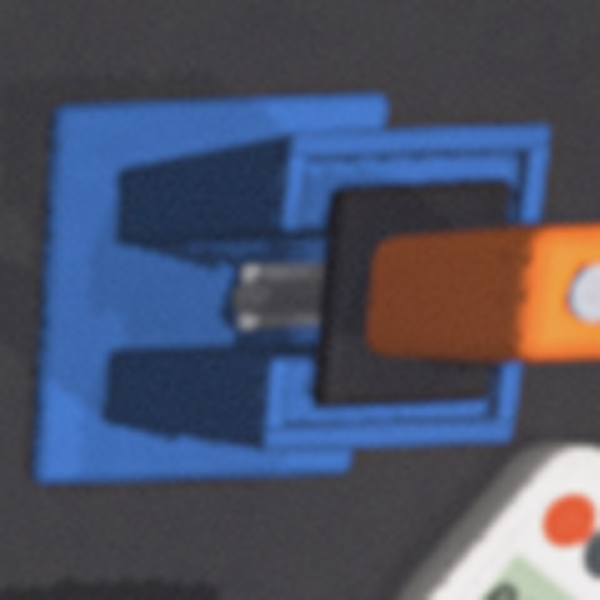

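The channel view shows only the back of the hook's foot at (235,297), level with the shaft, and nothing reaching toward -x. So the hook points away from the robot and the stand's yaw is about 17°.

>>> carry_out([
  {"hand": 0, "offset": [0.035, 0.03, 0], "twist": [0, 0, 0.03]},
  {"hand": 0, "offset": [0.035, 0.03, 0], "twist": [0, 0, 0]},
  {"hand": 0, "offset": [0.035, 0.03, 0], "twist": [0, 0, 0]},
  {"hand": 0, "offset": [0.035, 0.025, -0.02], "twist": [0, 0, 0]},
  {"hand": 0, "offset": [0.02, 0.015, -0.04], "twist": [0, 0, 0]},
  {"hand": 0, "offset": [0, 0, 0], "twist": [0, 0, 0]},
  {"hand": 0, "offset": [0, 0, 0], "twist": [0, 0, 0]},
])

```text
time_s: 3.65
tool_pos: [0.6358, 0.1883, 0.2454]
orientation: [[0.955, 0.298, -0.002], [0.298, -0.955, 0.001], [-0.001, -0.001, -1.0]]
ft_force: [-0.4, -0.5, 0.4]
width: 0.999
```

```bash
python3 - <<'E'
from h import *
q=json.load(open('pics/w_st.json'));p=json.load(open('pics/w_ch.json'))
u,v=(495-60,135-60);g=lambda L:[(u+(a+.5)/5-.5,v+(b+.5)/5-.5) for a,b in L]
print('base',fit([(-.04,.045),(.04,.045),(-.04,-.045)],[plane(p,a,.008) for a in g([(60,107),(387,96),(38,483)])]))
print('cheek tops',fit([(-.025,.0),(.025,.0)],[plane(p,a,.104) for a in g([((294+263)/2,(137+446)/2),((549+512)/2,(127+440)/2)])]))
o=bot.get_obs();print(o['tool_pos'],np.degrees(np.arctan2(o['orientation'][1,0],o['orientation'][0,0])))
E
```

```text
base (array([0.6367, 0.1857]), np.float64(17.16), array([0.9, 1.5, 1.2]))
cheek tops (array([0.6365, 0.1867]), np.float64(16.96), array([0.4, 0.4]))
[0.63575433 0.18826214 0.24535846] 17.336871065868326
```

>>> carry_out([
  {"hand": 0, "offset": [0.001, -0.002, -0.04], "twist": [0, 0, 0]},
  {"hand": 0, "offset": [0, 0, -0.04], "twist": [0, 0, 0]},
  {"hand": 0, "offset": [0, 0, -0.03], "twist": [0, 0, 0]},
  {"hand": 0, "offset": [0, 0, -0.018], "twist": [0, 0, 0]},
  {"hand": 0, "offset": [0, 0, 0], "twist": [0, 0, 0]},
  {"hand": 0, "offset": [0, 0, 0], "twist": [0, 0, 0]},
])

```text
time_s: 4.25
tool_pos: [0.6381, 0.1851, 0.1206]
orientation: [[0.955, 0.296, 0.003], [0.296, -0.955, 0.001], [0.004, -0.0, -1.0]]
ft_force: [0.6, -0.5, 0.7]
width: 1.001
```

>>> carry_out([
  {"hand": 1, "offset": [0, 0, 0], "twist": [0, 0, 0]},
  {"hand": 1, "offset": [0, 0, 0], "twist": [0, 0, 0]},
  {"hand": 1, "offset": [0, 0, 0], "twist": [0, 0, 0]},
  {"hand": 1, "offset": [0, 0, 0], "twist": [0, 0, 0]},
  {"hand": 1, "offset": [0, 0, 0], "twist": [0, 0, 0]},
  {"hand": 1, "offset": [0, 0, 0], "twist": [0, 0, 0]},
  {"hand": 1, "offset": [0, 0, 0], "twist": [0, 0, 0]},
  {"hand": 1, "offset": [0, 0, 0], "twist": [0, 0, 0]},
], force=40)

```text
time_s: 5.05
tool_pos: [0.6367, 0.1848, 0.1179]
orientation: [[0.955, 0.297, -0.0], [0.297, -0.955, 0.0], [-0.0, -0.0, -1.0]]
ft_force: [0.1, 0.2, -0.8]
width: 0.357
```

>>> carry_out([
  {"hand": 1, "offset": [0, 0, 0], "twist": [0, 0, 0]},
  {"hand": 1, "offset": [0, 0, 0], "twist": [0, 0, 0]},
  {"hand": 1, "offset": [0, 0, 0], "twist": [0, 0, 0]},
  {"hand": 1, "offset": [0, 0, 0], "twist": [0, 0, 0]},
  {"hand": 1, "offset": [0, 0, 0], "twist": [0, 0, 0]},
])

```text
time_s: 5.55
tool_pos: [0.6369, 0.1848, 0.118]
orientation: [[0.955, 0.296, 0.0], [0.296, -0.955, 0.0], [0.0, -0.0, -1.0]]
ft_force: [0.5, 0.6, -0.8]
width: 0.231
```

```bash
python3 - <<'E'
from h import *
for i in range(3):
    o=bot.get_obs();print(o['tool_pos'],o['width'],np.degrees(np.arctan2(o['orientation'][1,0],o['orientation'][0,0])))
    bot.camera('side')
E
```

```text
[0.63689544 0.18482867 0.11803182] 0.23086972272494366 17.244658798844856
[0.63690662 0.18477927 0.11804842] 0.23126688781029442 17.242020522752426
[0.63684649 0.18478584 0.11802104] 0.23302393931160584 17.241570566767532
```

>>> carry_out([
  {"hand": 1, "offset": [0, 0, 0.02], "twist": [0, 0, 0]},
  {"hand": 1, "offset": [0, 0, 0.04], "twist": [0, 0, 0]},
  {"hand": 1, "offset": [0, 0, 0.045], "twist": [0, 0, 0]},
  {"hand": 1, "offset": [0, 0, 0.045], "twist": [0, 0, 0]},
  {"hand": 1, "offset": [0, 0, 0.032], "twist": [0, 0, 0]},
  {"hand": 1, "offset": [-0.02, 0.015, 0], "twist": [0, 0, -0.05]},
  {"hand": 1, "offset": [-0.03, 0.022, 0], "twist": [0, 0, -0.06]},
  {"hand": 1, "offset": [-0.03, 0.023, 0], "twist": [0, 0, -0.07]},
])

```text
time_s: 6.5
tool_pos: [0.5556, 0.2447, 0.2998]
orientation: [[0.993, 0.116, -0.001], [0.116, -0.993, -0.0], [-0.001, 0.0, -1.0]]
ft_force: [0.9, 0.4, -1.8]
width: 0.23
```

>>> carry_out([
  {"hand": 1, "offset": [-0.03, 0.022, 0], "twist": [0, 0, -0.07]},
  {"hand": 1, "offset": [-0.03, 0.022, 0], "twist": [0, 0, -0.07]},
  {"hand": 1, "offset": [-0.03, 0.022, 0], "twist": [0, 0, -0.07]},
  {"hand": 1, "offset": [-0.03, 0.022, 0], "twist": [0, 0, -0.06]},
  {"hand": 1, "offset": [-0.0245, 0.018, 0], "twist": [0, 0, -0.043]},
  {"hand": 1, "offset": [0, 0, 0], "twist": [0, 0, 0]},
  {"hand": 1, "offset": [0, 0, 0], "twist": [0, 0, 0]},
  {"hand": 1, "offset": [0, 0, 0], "twist": [0, 0, 0]},
])

```text
time_s: 7.3
tool_pos: [0.4132, 0.3497, 0.2998]
orientation: [[0.981, -0.192, 0.0], [-0.192, -0.981, -0.001], [0.0, 0.001, -1.0]]
ft_force: [-0.5, -1.0, -2.3]
width: 0.231
```

```bash
python3 - <<'E'
from h import *
p,im=shot('w_well');o=bot.get_obs();print(o['tool_pos'],np.degrees(np.arctan2(o['orientation'][1,0],o['orientation'][0,0])),o['width'],o['ft_force'])
u,v=proj(p,np.array([.432,.348,.142])).astype(int);x0,y0=max(0,min(u-130,380)),max(0,min(v-130,220));print(u,v,x0,y0)
cv2.imwrite('pics/w_well_c.png',cv2.resize(im[y0:y0+260,x0:x0+260],None,fx=2.3,fy=2.3,interpolation=cv2.INTER_CUBIC))
E
```

```text
[0.41342156 0.34957834 0.29973942] -11.124487002662248 0.2298144948242407 [ 0.2459691  -0.04896355 -2.07948389]
342 226 212 96
```

View pics/w_well_c.png

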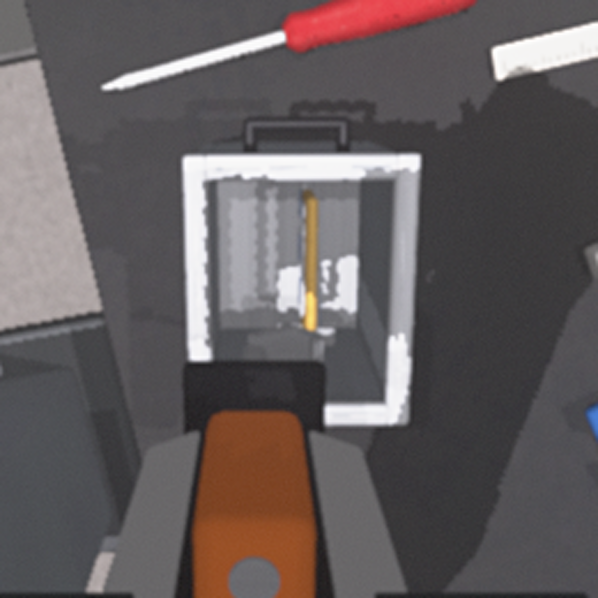

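The view shows the rod held upright, with the flange aligned over the well's -x side. Rim corners are at (183,155), (421,153), (408,425), and the brass bail runs from (309,192) to (311,330).

```bash
python3 - <<'E'
from h import *
p=json.load(open('pics/w_well.json'));im=cv2.imread('pics/w_well.png')
g=lambda L:[(212+(a+.5)/2.3-.5,96+(b+.5)/2.3-.5) for a,b in L]
print(fit([(-.046,.056),(.046,.056),(.046,-.056)],[plane(p,a,.142) for a in g([(183,155),(421,153),(408,425)])]))
hsv=cv2.cvtColor(im,cv2.COLOR_BGR2HSV);m=cv2.inRange(hsv,(12,110,60),(32,255,255));m[:170]=0;m[245:]=0;m[:,:330]=0;m[:,365:]=0
v,u=np.nonzero(m);print(len(u),u.min(),u.max(),v.min(),v.max())
for z in (.082,.085):
  a,b=[plane(p,(u[np.abs(v-w)<=2].mean(),w),z) for w in (v.min(),v.max())];print(z,a,b,(a+b)/2,np.linalg.norm(a-b),np.degrees(np.arctan2(-(b-a)[0],-(b-a)[1]))*-1)
E
```

```text
(array([0.4322, 0.3497]), np.float64(-10.77), array([0.4, 0.2, 0.2]))
235 344 349 181 239
0.082 [0.4452603  0.38081294 0.082     ] [0.4341043  0.31832691 0.082     ] [0.4396823  0.34956992 0.082     ] 0.06347408971471867 -10.12270144872891
0.085 [0.4451373  0.38118764 0.085     ] [0.43406544 0.3191729  0.085     ] [0.43960137 0.35018027 0.085     ] 0.06299534806953705 -10.122701448728924
```

>>> carry_out([
  {"hand": 1, "offset": [-0.001, 0.0047, 0], "twist": [0, 0, 0.004]},
  {"hand": 1, "offset": [0, 0, -0.03], "twist": [0, 0, 0]},
  {"hand": 1, "offset": [0, 0, -0.035], "twist": [0, 0, 0]},
  {"hand": 1, "offset": [0, 0, -0.03], "twist": [0, 0, 0]},
  {"hand": 1, "offset": [0, 0, -0.02], "twist": [0, 0, 0]},
  {"hand": 1, "offset": [0, 0, 0], "twist": [0, 0, 0]},
  {"hand": 1, "offset": [0, 0, 0], "twist": [0, 0, 0]},
])

```text
time_s: 8.05
tool_pos: [0.4118, 0.3557, 0.1853]
orientation: [[0.982, -0.188, -0.0], [-0.188, -0.982, 0.0], [-0.0, -0.0, -1.0]]
ft_force: [-0.4, 0.3, -0.7]
width: 0.231
```

>>> carry_out([
  {"hand": 1, "offset": [0, 0, -0.01], "twist": [0, 0, 0]},
  {"hand": 1, "offset": [0, 0, -0.01], "twist": [0, 0, 0]},
  {"hand": 1, "offset": [0, 0, -0.0067], "twist": [0, 0, 0]},
  {"hand": 1, "offset": [0, 0, 0], "twist": [0, 0, 0]},
  {"hand": 1, "offset": [0, 0, 0], "twist": [0, 0, 0]},
])

```text
time_s: 8.55
tool_pos: [0.4116, 0.3554, 0.1598]
orientation: [[0.982, -0.187, 0.001], [-0.187, -0.982, -0.0], [0.001, -0.0, -1.0]]
ft_force: [-0.5, -2.6, 12.4]
width: 0.234
```

```bash
python3 - <<'E'
from h import *
o=bot.get_obs();P=o['tool_pos'];y=np.arctan2(o['orientation'][1,0],o['orientation'][0,0]);d=np.array([np.cos(y),np.sin(y)]);n=np.array([-d[1],d[0]])
b=np.array([.4398,.3490])-P[:2];print(P,np.degrees(y),'bar ahead',b@d,'lat',b@n,o['ft_force'],o['width'])
E
```

```text
[0.41159114 0.35544361 0.15977128] -10.784005962671893 bar ahead 0.028916318055002516 lat -0.001051730737045591 [-0.4985208  -2.6300151  12.37607677] 0.23381179425194346
```

Contact of 12 N at TCP z 0.160 matches the flange underside meeting the -x rim (z 0.142, edge at x = -38 mm). I back up 3 mm, ease forward and go down inside the mouth.

>>> carry_out([
  {"hand": 1, "offset": [0, 0, 0.004], "twist": [0, 0, 0]},
  {"hand": 1, "offset": [0.0027, -0.001, 0], "twist": [0, 0, 0]},
  {"hand": 1, "offset": [0, 0, 0], "twist": [0, 0, 0]},
  {"hand": 1, "offset": [0, 0, 0], "twist": [0, 0, 0]},
])

```text
time_s: 8.95
tool_pos: [0.414, 0.3543, 0.1619]
orientation: [[0.982, -0.187, -0.0], [-0.187, -0.982, -0.0], [-0.0, 0.0, -1.0]]
ft_force: [0.6, 0.3, -0.6]
width: 0.228
```

>>> carry_out([
  {"hand": 1, "offset": [0, 0, -0.003], "twist": [0, 0, 0]},
  {"hand": 1, "offset": [0, 0, -0.002], "twist": [0, 0, 0]},
  {"hand": 1, "offset": [0, 0, 0], "twist": [0, 0, 0]},
  {"hand": 1, "offset": [0, 0, 0], "twist": [0, 0, 0]},
  {"hand": 1, "offset": [0, 0, 0], "twist": [0, 0, 0]},
])

```text
time_s: 9.45
tool_pos: [0.414, 0.3545, 0.1573]
orientation: [[0.982, -0.187, -0.0], [-0.187, -0.982, 0.0], [-0.0, 0.0, -1.0]]
ft_force: [0.1, 0.0, -0.6]
width: 0.233
```

>>> carry_out([
  {"hand": 1, "offset": [0.005, -0.001, 0], "twist": [0, 0, 0]},
  {"hand": 1, "offset": [0.005, -0.001, 0], "twist": [0, 0, 0]},
  {"hand": 1, "offset": [0.005, -0.001, 0], "twist": [0, 0, 0]},
  {"hand": 1, "offset": [0, 0, 0], "twist": [0, 0, 0]},
  {"hand": 1, "offset": [0, 0, 0], "twist": [0, 0, 0]},
])

```text
time_s: 9.95
tool_pos: [0.4292, 0.3513, 0.1573]
orientation: [[0.982, -0.187, -0.0], [-0.187, -0.982, -0.0], [-0.0, 0.0, -1.0]]
ft_force: [-1.4, 0.4, -2.1]
width: 0.228
```

```bash
python3 - <<'E'
from h import *
o=bot.get_obs();print(o['tool_pos'],o['ft_force'],o['wrist_torque'])
E
```

```text
[0.42918359 0.35131943 0.1572619 ] [-1.41531691  0.43885071 -2.14813189] [-0.04155005 -0.02534295 -0.00552219]
```

>>> carry_out([
  {"hand": 1, "offset": [0, 0, 0.006], "twist": [0, 0, 0]},
  {"hand": 1, "offset": [0, 0, 0.006], "twist": [0, 0, 0]},
  {"hand": 1, "offset": [0, 0, 0.006], "twist": [0, 0, 0]},
  {"hand": 1, "offset": [0, 0, 0.006], "twist": [0, 0, 0]},
  {"hand": 1, "offset": [0, 0, 0.006], "twist": [0, 0, 0]},
  {"hand": 1, "offset": [0, 0, 0], "twist": [0, 0, 0]},
  {"hand": 1, "offset": [0, 0, 0], "twist": [0, 0, 0]},
  {"hand": 1, "offset": [0, 0, 0], "twist": [0, 0, 0]},
])

```text
time_s: 10.75
tool_pos: [0.4289, 0.3512, 0.1871]
orientation: [[0.982, -0.187, -0.0], [-0.187, -0.982, -0.0], [-0.0, 0.001, -1.0]]
ft_force: [-0.4, -0.2, -3.3]
width: 0.23
```

```bash
cat >> h.py <<'E'
def bail(name,zs):
    p,im=shot(name);o=bot.get_obs();P=o['tool_pos'];y=np.arctan2(o['orientation'][1,0],o['orientation'][0,0]);d=np.array([np.cos(y),np.sin(y)]);n=np.array([-d[1],d[0]])
    c=np.array([*(P[:2]+.011*d),P[2]-.093]);print(P,np.degrees(y),o['ft_force'],'exp',proj(p,c),c)
    m=cv2.inRange(cv2.cvtColor(im,cv2.COLOR_BGR2HSV),(14,110,60),(32,255,255));u0,v0=proj(p,c).astype(int)
    k=np.zeros_like(m);k[max(0,v0-60):v0+60,max(0,u0-30):u0+30]=255;m&=k
    v,u=np.nonzero(m);print('px',len(u),u.min(),u.max(),v.min(),v.max())
    for z in zs:
        a,b=[plane(p,(u[np.abs(v-w)<=2].mean(),w),z) for w in (v.min(),v.max())];q=((a+b)/2)[:2]-P[:2];print(z,'len',np.linalg.norm(a-b),'rel fwd/lat',q@d,q@n,'yaw',np.degrees(np.arctan2((b-a)[0],-(b-a)[1])))
E
python3 - <<'E'
from h import *
bail('w_b1',(.082,.094))
E
```

```text
[0.42884661 0.35121567 0.18699722] -10.772879076196654 [ 0.418744    0.45578079 -3.2491979 ] exp [336.79288671 248.49089083] [0.43965275 0.34915959 0.09399722]
px 264 334 339 203 252
0.082 len 0.03947673025856777 rel fwd/lat 0.010485013115718249 0.01319003846026551 yaw -9.237145899003579
0.094 len 0.03781496147271161 rel fwd/lat 0.01004498579015713 0.01609730261254963 yaw -9.237145899003565
```

>>> carry_out([
  {"hand": 1, "offset": [0, 0, 0.01], "twist": [0, 0, 0]},
  {"hand": 1, "offset": [0, 0, 0.012], "twist": [0, 0, 0]},
  {"hand": 1, "offset": [0, 0, 0.012], "twist": [0, 0, 0]},
  {"hand": 1, "offset": [0, 0, 0.01], "twist": [0, 0, 0]},
  {"hand": 1, "offset": [0, 0, 0], "twist": [0, 0, 0]},
  {"hand": 1, "offset": [0, 0, 0], "twist": [0, 0, 0]},
  {"hand": 1, "offset": [0, 0, 0], "twist": [0, 0, 0]},
])

```text
time_s: 11.5
tool_pos: [0.4288, 0.3511, 0.231]
orientation: [[0.982, -0.187, -0.001], [-0.187, -0.982, -0.001], [-0.0, 0.001, -1.0]]
ft_force: [0.2, 0.2, -2.0]
width: 0.232
```

```bash
python3 - <<'E'
from h import *
bail('w_b2',(.082,.138))
im=cv2.imread('pics/w_b2.png');cv2.imwrite('pics/w_b2_c.png',cv2.resize(im[100:420,190:510],None,fx=1.6,fy=1.6))
E
```

```text
[0.42872507 0.35113048 0.23084725] -10.771188985362805 [ 0.01321284 -0.0057549  -3.04681729] exp [336.73684464 248.36723284] [0.43953126 0.34907472 0.13784725]
px 266 333 339 203 252
0.082 len 0.04557114366285325 rel fwd/lat 0.011961702169504738 0.002452778438852385 yaw -8.668747158929653
0.138 len 0.03781270103334829 rel fwd/lat 0.009945023699998693 0.016037877943241616 yaw -8.668747158929666
```

View pics/w_b2_c.png

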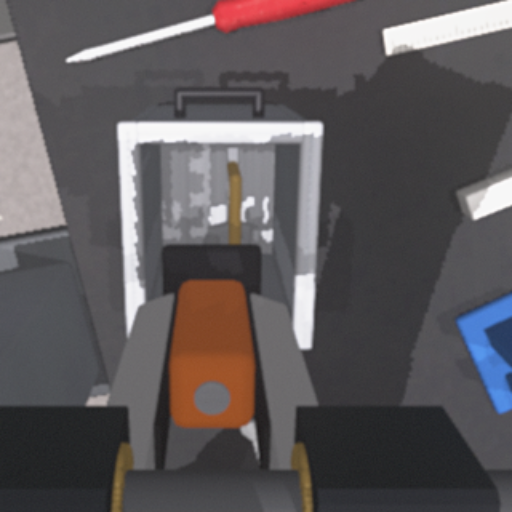

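The picture shows the brass bail at crop (235,165)–(235,243), unmoved relative to the camera after a 44 mm lift, so it is hooked and rising with the rod.

>>> carry_out([
  {"hand": 1, "offset": [0, 0, 0.008], "twist": [0, 0, 0]},
  {"hand": 1, "offset": [0, 0, 0.014], "twist": [0, 0, 0]},
  {"hand": 1, "offset": [0, 0, 0.018], "twist": [0, 0, 0]},
  {"hand": 1, "offset": [0, 0, 0.02], "twist": [0, 0, 0]},
  {"hand": 1, "offset": [0, 0, 0.02], "twist": [0, 0, 0]},
  {"hand": 1, "offset": [0, 0, 0.015], "twist": [0, 0, 0]},
  {"hand": 1, "offset": [0, 0, 0.01], "twist": [0, 0, 0]},
  {"hand": 1, "offset": [0, 0, 0.005], "twist": [0, 0, 0]},
])

```text
time_s: 12.35
tool_pos: [0.4292, 0.3517, 0.3423]
orientation: [[0.982, -0.187, 0.001], [-0.187, -0.982, 0.001], [0.001, -0.001, -1.0]]
ft_force: [0.3, -0.4, -3.4]
width: 0.229
```

```bash
python3 - <<'E'
from h import *
bail('w_b3',(.248,))
E
```

```text
[0.42923649 0.35179739 0.34246817] -10.770617301447079 [ 0.07790396  0.16165759 -3.22218547] exp [336.79482984 248.62309385] [0.4400427  0.34974173 0.24946817]
px 250 334 339 202 251
0.248 len 0.037945322669485824 rel fwd/lat 0.009971933395292027 0.01660571584501866 yaw -8.1024200308671
```

>>> carry_out([
  {"hand": 1, "offset": [0, -0.003, 0], "twist": [0, 0, 0]},
  {"hand": 1, "offset": [0, -0.007, 0], "twist": [0, 0, 0.01]},
  {"hand": 1, "offset": [0, -0.012, 0], "twist": [0, 0, 0.01]},
  {"hand": 1, "offset": [0, -0.016, 0], "twist": [0, 0, 0.01]},
  {"hand": 1, "offset": [0, -0.02, 0], "twist": [0, 0, 0.01]},
  {"hand": 1, "offset": [0, -0.022, 0], "twist": [0, 0, 0.01]},
  {"hand": 1, "offset": [0, -0.022, 0], "twist": [0, 0, 0.01]},
  {"hand": 1, "offset": [0, -0.022, 0], "twist": [0, 0, 0.01]},
])

```text
time_s: 13.2
tool_pos: [0.4287, 0.2252, 0.3409]
orientation: [[0.993, -0.118, -0.001], [-0.118, -0.993, -0.001], [-0.001, 0.001, -1.0]]
ft_force: [0.3, -0.2, -3.0]
width: 0.232
```

>>> carry_out([
  {"hand": 1, "offset": [0, -0.022, 0], "twist": [0, 0, 0.01]},
  {"hand": 1, "offset": [0, -0.022, 0], "twist": [0, 0, 0.01]},
  {"hand": 1, "offset": [0, -0.022, 0], "twist": [0, 0, 0.01]},
  {"hand": 1, "offset": [0, -0.022, 0], "twist": [0, 0, 0.01]},
  {"hand": 1, "offset": [0, -0.022, 0], "twist": [0, 0, 0.01]},
  {"hand": 1, "offset": [0, -0.022, 0], "twist": [0, 0, 0.01]},
  {"hand": 1, "offset": [0, -0.022, 0], "twist": [0, 0, 0.01]},
  {"hand": 1, "offset": [0, -0.022, 0], "twist": [0, 0, 0.01]},
])

```text
time_s: 14.0
tool_pos: [0.4282, 0.0495, 0.3411]
orientation: [[0.999, -0.038, -0.001], [-0.038, -0.999, -0.001], [-0.001, 0.001, -1.0]]
ft_force: [-0.9, 0.2, -2.4]
width: 0.229
```

>>> carry_out([
  {"hand": 1, "offset": [0, -0.022, 0], "twist": [0, 0, 0.01]},
  {"hand": 1, "offset": [0, -0.022, 0], "twist": [0, 0, 0.01]},
  {"hand": 1, "offset": [0, -0.022, 0], "twist": [0, 0, 0.01]},
  {"hand": 1, "offset": [0, -0.022, 0], "twist": [0, 0, 0.01]},
  {"hand": 1, "offset": [0, -0.022, 0], "twist": [0, 0, 0.01]},
  {"hand": 1, "offset": [0, -0.022, 0], "twist": [0, 0, 0.01]},
  {"hand": 1, "offset": [0, -0.022, 0], "twist": [0, 0, 0.01]},
  {"hand": 1, "offset": [0, -0.022, 0], "twist": [0, 0, 0.01]},
])

```text
time_s: 14.8
tool_pos: [0.4278, -0.1261, 0.3411]
orientation: [[0.999, 0.042, -0.001], [0.042, -0.999, -0.0], [-0.001, 0.0, -1.0]]
ft_force: [0.2, 0.4, -3.4]
width: 0.232
```

>>> carry_out([
  {"hand": 1, "offset": [-0.002, -0.022, 0], "twist": [0, 0, 0.01]},
  {"hand": 1, "offset": [-0.003, -0.022, 0], "twist": [0, 0, 0.01]},
  {"hand": 1, "offset": [-0.004, -0.022, 0], "twist": [0, 0, 0.01]},
  {"hand": 1, "offset": [-0.005, -0.022, 0], "twist": [0, 0, 0.01]},
  {"hand": 1, "offset": [-0.005, -0.022, 0], "twist": [0, 0, 0.01]},
  {"hand": 1, "offset": [-0.004, -0.02, 0], "twist": [0, 0, 0.01]},
  {"hand": 1, "offset": [-0.002, -0.015, 0], "twist": [0, 0, 0.01]},
  {"hand": 1, "offset": [0, -0.01, 0], "twist": [0, 0, 0.01]},
])

```text
time_s: 15.6
tool_pos: [0.4023, -0.2812, 0.341]
orientation: [[0.993, 0.12, -0.001], [0.12, -0.993, -0.0], [-0.001, -0.0, -1.0]]
ft_force: [-0.3, -0.4, -3.0]
width: 0.233
```

```bash
python3 - <<'E'
from h import *
bail('w_b4',(.248,))
E
```

```text
[ 0.40264131 -0.28251364  0.34095165] 6.847190062163217 [-0.8703952  -2.54174679 -1.97660685] exp [337.14426399 250.33567078] [ 0.41356285 -0.28120221  0.24795165]
px 288 333 339 202 252
0.248 len 0.038553468320625374 rel fwd/lat 0.00971752604440464 0.017943153338024636 yaw 9.23686145417835
```

>>> carry_out([
  {"hand": 1, "offset": [0, -0.006, -0.004], "twist": [0, 0, 0.01]},
  {"hand": 1, "offset": [0, -0.01, -0.01], "twist": [0, 0, 0.01]},
  {"hand": 1, "offset": [0, -0.012, -0.014], "twist": [0, 0, 0]},
  {"hand": 1, "offset": [0, -0.01, -0.016], "twist": [0, 0, 0]},
  {"hand": 1, "offset": [0, -0.006, -0.016], "twist": [0, 0, 0]},
  {"hand": 1, "offset": [0, -0.003, -0.016], "twist": [0, 0, 0]},
  {"hand": 1, "offset": [0, 0, -0.014], "twist": [0, 0, 0]},
  {"hand": 1, "offset": [0, 0, -0.01], "twist": [0, 0, 0]},
])

```text
time_s: 16.45
tool_pos: [0.4032, -0.3265, 0.2391]
orientation: [[0.99, 0.141, -0.002], [0.141, -0.99, 0.002], [-0.002, -0.002, -1.0]]
ft_force: [0.1, 0.7, -2.5]
width: 0.233
```

>>> carry_out([
  {"hand": 1, "offset": [0, 0, -0.006], "twist": [0, 0, 0]},
  {"hand": 1, "offset": [0, 0, -0.003], "twist": [0, 0, 0]},
  {"hand": 1, "offset": [0, 0, 0], "twist": [0, 0, 0]},
  {"hand": 1, "offset": [0, 0, 0], "twist": [0, 0, 0]},
  {"hand": 1, "offset": [0, 0, 0], "twist": [0, 0, 0]},
])

```text
time_s: 16.95
tool_pos: [0.4044, -0.3268, 0.2329]
orientation: [[0.99, 0.142, 0.001], [0.142, -0.99, -0.001], [0.001, 0.001, -1.0]]
ft_force: [-0.7, 0.8, -3.1]
width: 0.232
```

```bash
python3 - <<'E'
from h import *
bail('w_b5',(.137,))
im=cv2.imread('pics/w_b5.png');s=bot.camera('side');cv2.imwrite('pics/s5.png',s)
u,v=proj(bot.camera_params('side'),np.array([.43,-.323,.13])).astype(int)
cv2.imwrite('pics/m5.png',np.hstack([cv2.resize(im[140:340,270:470],(400,400)),cv2.resize(s[v-60:v+60,u-60:u+60],(400,400),interpolation=cv2.INTER_CUBIC)]))
P=bot.get_obs()['tool_pos'][:2];a=np.radians(9.3);d=P-[.478,-.3175];print('rod in rack frame',d@[np.cos(a),np.sin(a)],d@[-np.sin(a),np.cos(a)])
E
```

```text
[ 0.404323   -0.32670377  0.23287345] 8.141949002131128 [ 0.0978431  -0.03825218 -3.90639812] exp [336.57155353 248.44685189] [ 0.41521212 -0.32514588  0.13987345]
px 329 333 340 202 252
0.137 len 0.03897000699570943 rel fwd/lat 0.010438425714697356 0.01573911886035967 yaw 10.06587252885892
rod in rack frame -0.07425579653434033 0.0028395187413720307
```

View pics/m5.png

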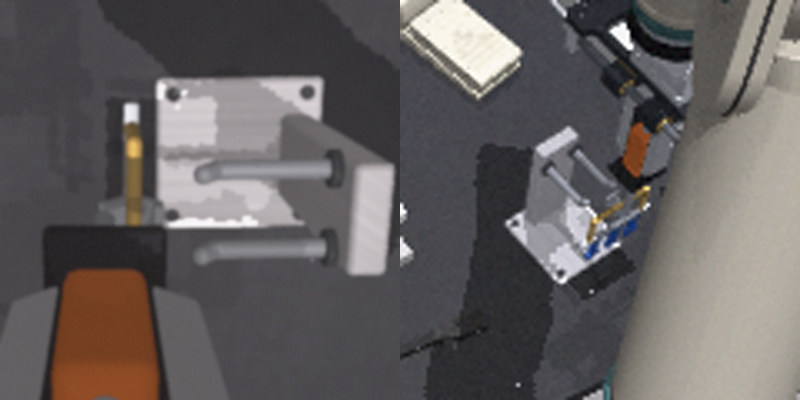

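Left crop: the bail is at (133,105)–(133,222), ahead of the flange, short of the peg tips at (203,172) and (203,253). The side crop shows the hanger hanging level with its three blue coupons in front of the pegs.

```bash
python3 - <<'E'
from h import *
p=json.load(open('pics/w_b5.json'));P=np.array([.4043,-.3267]);y=np.radians(8.14);d=np.array([np.cos(y),np.sin(y)]);n=np.array([-d[1],d[0]])
for w,z in [((201,172),.126),((201,253),.126),((333,166),.115),((331,245),.115)]:
    q=plane(p,(270+w[0]/2-.25,140+w[1]/2-.25),z)[:2];print(w,q,'fwd/lat',(q-P)@d,(q-P)@n)
E
```

```text
(201, 172) [ 0.43977711 -0.30699599] fwd/lat 0.03790961336150272 0.014482206264199845
(201, 253) [ 0.44577668 -0.34027215] fwd/lat 0.03913708879238815 -0.019308195622815535
(333, 166) [ 0.49445665 -0.29926552] fwd/lat 0.09313284058065538 0.014392581602840824
(331, 245) [ 0.50134421 -0.33266002] fwd/lat 0.09522260504309056 -0.019640693661437628
```

>>> carry_out([
  {"hand": 1, "offset": [0.0005, -0.0028, -0.002], "twist": [0, 0, 0.01]},
  {"hand": 1, "offset": [0.003, 0.0005, 0], "twist": [0, 0, 0]},
  {"hand": 1, "offset": [0.006, 0.001, 0], "twist": [0, 0, 0]},
  {"hand": 1, "offset": [0.008, 0.0013, 0], "twist": [0, 0, 0]},
  {"hand": 1, "offset": [0.008, 0.0013, 0], "twist": [0, 0, 0]},
  {"hand": 1, "offset": [0.008, 0.0013, 0], "twist": [0, 0, 0]},
  {"hand": 1, "offset": [0.008, 0.0013, 0], "twist": [0, 0, 0]},
  {"hand": 1, "offset": [0.007, 0.0012, 0], "twist": [0, 0, 0]},
])

```text
time_s: 17.85
tool_pos: [0.4535, -0.3211, 0.2303]
orientation: [[0.988, 0.152, 0.0], [0.152, -0.988, 0.0], [0.0, -0.0, -1.0]]
ft_force: [-0.5, 0.2, -3.2]
width: 0.233
```

>>> carry_out([
  {"hand": 1, "offset": [0.005, 0.0008, 0], "twist": [0, 0, 0]},
  {"hand": 1, "offset": [0.0035, 0.0006, 0], "twist": [0, 0, 0]},
  {"hand": 1, "offset": [0, 0, 0], "twist": [0, 0, 0]},
  {"hand": 1, "offset": [0, 0, 0], "twist": [0, 0, 0]},
  {"hand": 1, "offset": [0, 0, 0], "twist": [0, 0, 0]},
])

```text
time_s: 18.35
tool_pos: [0.4606, -0.3202, 0.2303]
orientation: [[0.989, 0.151, -0.0], [0.151, -0.989, 0.0], [-0.0, -0.0, -1.0]]
ft_force: [-0.1, -0.6, -2.2]
width: 0.233
```

```bash
python3 - <<'E'
from h import *
bail('w_b6',(.138,))
P=bot.get_obs()['tool_pos'][:2];a=np.radians(9.3);d=P-[.478,-.3175];print('rod in rack frame',d@[np.cos(a),np.sin(a)],d@[-np.sin(a),np.cos(a)])
E
```

```text
[ 0.46062701 -0.32022159  0.23038192] 8.677382547705017 [ 0.5911176  -0.38635674 -2.84314684] exp [336.87989443 248.67962662] [ 0.4715011  -0.31856202  0.13738192]
px 247 334 339 202 252
0.138 len 0.03845939872119873 rel fwd/lat 0.009899360578583188 0.01675683533767016 yaw 10.77304361880587
rod in rack frame -0.017584457451656876 0.0001217236962801297
```

>>> carry_out([
  {"hand": 1, "offset": [0, 0, -0.004], "twist": [0, 0, 0]},
  {"hand": 1, "offset": [0, 0, -0.004], "twist": [0, 0, 0]},
  {"hand": 1, "offset": [0, 0, -0.004], "twist": [0, 0, 0]},
  {"hand": 1, "offset": [0, 0, -0.003], "twist": [0, 0, 0]},
  {"hand": 1, "offset": [0, 0, -0.003], "twist": [0, 0, 0]},
  {"hand": 1, "offset": [0, 0, -0.004], "twist": [0, 0, 0]},
  {"hand": 1, "offset": [0, 0, -0.005], "twist": [0, 0, 0]},
  {"hand": 1, "offset": [0, 0, -0.0055], "twist": [0, 0, 0]},
])

```text
time_s: 19.2
tool_pos: [0.4612, -0.3201, 0.1976]
orientation: [[0.988, 0.151, 0.0], [0.151, -0.988, -0.0], [0.0, 0.0, -1.0]]
ft_force: [-0.2, 0.7, -2.0]
width: 0.23
```

>>> carry_out([
  {"hand": 1, "offset": [0, 0, 0], "twist": [0, 0, 0]},
  {"hand": 1, "offset": [0, 0, 0], "twist": [0, 0, 0]},
  {"hand": 1, "offset": [0, 0, 0], "twist": [0, 0, 0]},
])

```text
time_s: 19.5
tool_pos: [0.4612, -0.3201, 0.198]
orientation: [[0.988, 0.151, 0.0], [0.151, -0.988, -0.0], [0.0, 0.0, -1.0]]
ft_force: [-0.3, 0.4, -1.5]
width: 0.231
```

```bash
python3 - <<'E'
from h import *
bail('w_b7',(.122,));print(bot.get_obs()['wrist_torque'])
im=cv2.imread('pics/w_b7.png');cv2.imwrite('pics/m7.png',cv2.resize(im[140:340,270:470],(600,600),interpolation=cv2.INTER_CUBIC))
E
```

```text
[ 0.46120478 -0.32014196  0.19808959] 8.706779302871468 [ 0.57850996  0.91061668 -0.97116945] exp [336.73438678 248.69677046] [ 0.47207801 -0.3184768   0.10508959]
px 234 334 340 212 251
0.122 len 0.028375842779048137 rel fwd/lat 0.010098043309738952 0.017558484697674348 yaw 8.554425195842802
[-0.03340699 -0.10729714  0.04624994]
```

View pics/m7.png

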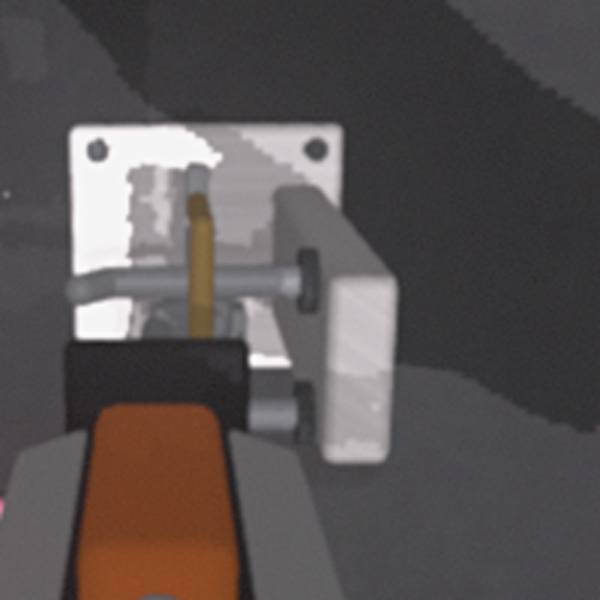

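The bail lies across the +y peg at about (201,280), its top bar parallel to the post, and the load on the wrist has fallen to the rod's weight. I back out along -x and check the bail after the first 16 mm.

>>> carry_out([
  {"hand": 1, "offset": [-0.003, -0.0005, 0], "twist": [0, 0, 0]},
  {"hand": 1, "offset": [-0.004, -0.0006, 0], "twist": [0, 0, 0]},
  {"hand": 1, "offset": [-0.005, -0.0008, 0], "twist": [0, 0, 0]},
  {"hand": 1, "offset": [-0.004, -0.0006, 0], "twist": [0, 0, 0]},
  {"hand": 1, "offset": [0, 0, 0], "twist": [0, 0, 0]},
])

```text
time_s: 20.05
tool_pos: [0.4441, -0.3229, 0.1979]
orientation: [[0.989, 0.15, -0.001], [0.15, -0.989, -0.0], [-0.001, 0.0, -1.0]]
ft_force: [0.5, -0.4, -1.2]
width: 0.231
```

```bash
python3 - <<'E'
from h import *
bail('w_b8',(.122,))
E
```

```text
[ 0.44461969 -0.32274693  0.19792652] 8.668358415096945 [ 0.19156115 -0.56022225 -1.05933476] exp [337.63180151 248.58478734] [ 0.45549404 -0.32108907  0.10492652]
px 484 355 365 206 287
0.122 len 0.060455409434052795 rel fwd/lat 0.025659883568163136 0.005731832814982718 yaw 12.204462379639386
```

>>> carry_out([
  {"hand": 1, "offset": [-0.012, -0.002, 0], "twist": [0, 0, 0]},
  {"hand": 1, "offset": [-0.02, -0.0033, 0], "twist": [0, 0, 0]},
  {"hand": 1, "offset": [-0.018, -0.003, 0], "twist": [0, 0, 0]},
  {"hand": 1, "offset": [0, 0, 0.01], "twist": [0, 0, 0]},
  {"hand": 1, "offset": [0, 0, 0.035], "twist": [0, 0, 0]},
  {"hand": 1, "offset": [0, 0, 0.04], "twist": [0, 0, 0]},
  {"hand": 1, "offset": [0, 0, 0.035], "twist": [0, 0, 0]},
  {"hand": 1, "offset": [0, 0.02, 0.01], "twist": [0, 0, 0]},
])

```text
time_s: 20.9
tool_pos: [0.3971, -0.3136, 0.332]
orientation: [[0.989, 0.148, 0.007], [0.148, -0.989, -0.006], [0.006, 0.007, -1.0]]
ft_force: [-0.2, 1.1, -1.9]
width: 0.23
```

>>> carry_out([
  {"hand": 1, "offset": [0.003, 0.04, 0], "twist": [0, 0, 0.02]},
  {"hand": 1, "offset": [0.003, 0.045, 0], "twist": [0, 0, 0.02]},
  {"hand": 1, "offset": [0.003, 0.045, 0], "twist": [0, 0, 0.02]},
  {"hand": 1, "offset": [0.003, 0.045, 0], "twist": [0, 0, 0.02]},
  {"hand": 1, "offset": [0.003, 0.045, 0], "twist": [0, 0, 0.02]},
  {"hand": 1, "offset": [0.003, 0.045, 0], "twist": [0, 0, 0.02]},
  {"hand": 1, "offset": [0.003, 0.045, 0], "twist": [0, 0, 0.02]},
  {"hand": 1, "offset": [0.003, 0.045, 0], "twist": [0, 0, 0.01]},
])

```text
time_s: 21.7
tool_pos: [0.4176, 0.0471, 0.3276]
orientation: [[0.954, 0.299, -0.001], [0.299, -0.954, -0.0], [-0.001, -0.0, -1.0]]
ft_force: [2.1, 0.1, -1.2]
width: 0.234
```

>>> carry_out([
  {"hand": 1, "offset": [0.005, 0.035, 0], "twist": [0, 0, 0]},
  {"hand": 1, "offset": [0.015, 0.025, 0], "twist": [0, 0, 0]},
  {"hand": 1, "offset": [0.03, 0.012, 0], "twist": [0, 0, 0]},
  {"hand": 1, "offset": [0.035, 0.012, 0], "twist": [0, 0, 0]},
  {"hand": 1, "offset": [0.035, 0.012, 0], "twist": [0, 0, 0]},
  {"hand": 1, "offset": [0.03, 0.01, 0], "twist": [0, 0, 0]},
  {"hand": 1, "offset": [0.02, 0.006, 0], "twist": [0, 0, 0]},
  {"hand": 1, "offset": [0, 0, 0], "twist": [0, 0, 0]},
])

```text
time_s: 22.5
tool_pos: [0.5895, 0.1584, 0.3262]
orientation: [[0.954, 0.299, -0.002], [0.299, -0.954, 0.001], [-0.001, -0.002, -1.0]]
ft_force: [0.9, 0.7, -2.7]
width: 0.236
```

```bash
python3 - <<'E'
from h import *
bot.camera('side')
o=bot.get_obs();print(o['tool_pos'],np.array([.6369,.1848])-o['tool_pos'][:2],np.degrees(np.arctan2(o['orientation'][1,0],o['orientation'][0,0])),o['ft_force'])
E
```

```text
[0.58795576 0.15768424 0.32647556] [0.04894424 0.02711576] 17.404839392446576 [-0.92408516  1.0314454  -2.11530921]
```

>>> carry_out([
  {"hand": 1, "offset": [0.016, 0.009, 0], "twist": [0, 0, -0.003]},
  {"hand": 1, "offset": [0.017, 0.009, 0], "twist": [0, 0, 0]},
  {"hand": 1, "offset": [0.016, 0.009, 0], "twist": [0, 0, 0]},
  {"hand": 1, "offset": [0, 0, 0], "twist": [0, 0, 0]},
  {"hand": 1, "offset": [0, 0, 0], "twist": [0, 0, 0]},
  {"hand": 1, "offset": [0, 0, 0], "twist": [0, 0, 0]},
])

```text
time_s: 23.15
tool_pos: [0.6367, 0.1828, 0.3281]
orientation: [[0.956, 0.295, -0.001], [0.295, -0.956, -0.001], [-0.001, 0.0, -1.0]]
ft_force: [0.5, 0.2, -1.7]
width: 0.227
```

```bash
python3 - <<'E'
from h import *
p,im=shot('w_r1')
o=bot.get_obs();print(o['tool_pos'],np.array([.6369,.1848])-o['tool_pos'][:2],np.degrees(np.arctan2(o['orientation'][1,0],o['orientation'][0,0])),o['ft_force'])
# rod upright check from handle: orange mask rectangle centre vs projection
m=cv2.inRange(cv2.cvtColor(im,cv2.COLOR_BGR2HSV),(5,150,60),(13,255,255));m[:230]=0
c=max(cv2.findContours(m,0,2)[0],key=cv2.contourArea);print(cv2.boundingRect(c),'exp axis u',proj(p,o['tool_pos']+[0,0,-.01]),proj(p,o['tool_pos']+[0,0,.046]))
E
```

```text
[0.63696087 0.18263023 0.32822559] [-6.08731086e-05  2.16976982e-03] 17.133643173168693 [-0.33624735 -0.06126679 -1.42022362]
(296, 275, 54, 92) exp axis u [322.78614913 292.61244528] [322.79577421 348.00061147]
```

>>> carry_out([
  {"hand": 1, "offset": [0, 0.0021, -0.02], "twist": [0, 0, 0.002]},
  {"hand": 1, "offset": [0, 0, -0.025], "twist": [0, 0, 0]},
  {"hand": 1, "offset": [0, 0, -0.025], "twist": [0, 0, 0]},
  {"hand": 1, "offset": [0, 0, -0.02], "twist": [0, 0, 0]},
  {"hand": 1, "offset": [0, 0, -0.008], "twist": [0, 0, 0]},
  {"hand": 1, "offset": [0, 0, 0], "twist": [0, 0, 0]},
  {"hand": 1, "offset": [0, 0, 0], "twist": [0, 0, 0]},
])

```text
time_s: 23.9
tool_pos: [0.6385, 0.1855, 0.231]
orientation: [[0.955, 0.296, 0.002], [0.296, -0.955, 0.001], [0.002, -0.0, -1.0]]
ft_force: [-0.2, 0.3, -0.9]
width: 0.234
```

```bash
python3 - <<'E'
from h import *
o=bot.get_obs();print(o['tool_pos'],np.array([.6369,.1848])-o['tool_pos'][:2],np.degrees(np.arctan2(o['orientation'][1,0],o['orientation'][0,0])),o['ft_force'])
E
```

```text
[0.63846857 0.18547098 0.2310446 ] [-0.00156857 -0.00067098] 17.23343323524948 [-0.2460929   0.2761406  -0.91861143]
```

>>> carry_out([
  {"hand": 1, "offset": [-0.001, -0.0005, -0.01], "twist": [0, 0, 0]},
  {"hand": 1, "offset": [0, 0, -0.02], "twist": [0, 0, 0]},
  {"hand": 1, "offset": [0, 0, -0.02], "twist": [0, 0, 0]},
  {"hand": 1, "offset": [0, 0, -0.02], "twist": [0, 0, 0]},
  {"hand": 1, "offset": [0, 0, -0.018], "twist": [0, 0, 0]},
  {"hand": 1, "offset": [0, 0, -0.01], "twist": [0, 0, 0]},
  {"hand": 1, "offset": [0, 0, 0], "twist": [0, 0, 0]},
  {"hand": 1, "offset": [0, 0, 0], "twist": [0, 0, 0]},
])

```text
time_s: 24.7
tool_pos: [0.6375, 0.1851, 0.1325]
orientation: [[0.955, 0.296, 0.001], [0.296, -0.955, 0.001], [0.001, -0.0, -1.0]]
ft_force: [0.4, -0.2, -1.3]
width: 0.231
```

```bash
python3 - <<'E'
from h import *
o=bot.get_obs();print(o['tool_pos'],np.array([.6369,.1848])-o['tool_pos'][:2],np.degrees(np.arctan2(o['orientation'][1,0],o['orientation'][0,0])),o['ft_force'],o['wrist_torque'])
E
```

```text
[0.63753035 0.18512817 0.13254854] [-0.00063035 -0.00032817] 17.24136273724574 [ 0.38611422 -0.19414219 -1.30402143] [ 0.00074111 -0.13913607  0.03311162]
```

>>> carry_out([
  {"hand": 1, "offset": [-0.0005, -0.0003, -0.004], "twist": [0, 0, 0]},
  {"hand": 1, "offset": [0, 0, -0.004], "twist": [0, 0, 0]},
  {"hand": 1, "offset": [0, 0, -0.003], "twist": [0, 0, 0]},
  {"hand": 1, "offset": [0, 0, -0.002], "twist": [0, 0, 0]},
  {"hand": 1, "offset": [0, 0, -0.001], "twist": [0, 0, 0]},
  {"hand": 1, "offset": [0, 0, 0], "twist": [0, 0, 0]},
  {"hand": 1, "offset": [0, 0, 0], "twist": [0, 0, 0]},
])

```text
time_s: 25.4
tool_pos: [0.6366, 0.1845, 0.118]
orientation: [[0.955, 0.296, 0.0], [0.296, -0.955, 0.0], [0.0, -0.0, -1.0]]
ft_force: [-0.9, 0.4, -0.0]
width: 0.235
```

>>> carry_out([
  {"hand": 1, "offset": [0, 0, -0.001], "twist": [0, 0, 0]},
  {"hand": 1, "offset": [0, 0, 0], "twist": [0, 0, 0]},
  {"hand": 1, "offset": [0, 0, 0], "twist": [0, 0, 0]},
])

```text
time_s: 25.7
tool_pos: [0.6366, 0.1845, 0.1179]
orientation: [[0.955, 0.296, 0.0], [0.296, -0.955, -0.0], [0.0, 0.0, -1.0]]
ft_force: [-1.9, -0.9, 6.1]
width: 0.233
```

```bash
python3 - <<'E'
from h import *
o=bot.get_obs();print(o['tool_pos'],o['ft_force'])
E
```

```text
[0.6365732  0.18449261 0.11791925] [-1.91734566 -0.87840055  6.08833423]
```

The 6 N upward force means the flange is seated, at the same TCP height as at the grasp. I release and go straight up.

>>> carry_out([
  {"hand": 0, "offset": [0, 0, 0], "twist": [0, 0, 0]},
  {"hand": 0, "offset": [0, 0, 0], "twist": [0, 0, 0]},
  {"hand": 0, "offset": [0, 0, 0], "twist": [0, 0, 0]},
  {"hand": 0, "offset": [0, 0, 0], "twist": [0, 0, 0]},
  {"hand": 0, "offset": [0, 0, 0], "twist": [0, 0, 0]},
  {"hand": 0, "offset": [0, 0, 0], "twist": [0, 0, 0]},
  {"hand": 0, "offset": [0, 0, 0], "twist": [0, 0, 0]},
  {"hand": 0, "offset": [0, 0, 0], "twist": [0, 0, 0]},
])

```text
time_s: 26.5
tool_pos: [0.6365, 0.1845, 0.1168]
orientation: [[0.955, 0.296, -0.0], [0.296, -0.955, 0.0], [0.0, -0.0, -1.0]]
ft_force: [-0.1, 0.4, 0.7]
width: 0.878
```

>>> carry_out([
  {"hand": 0, "offset": [0, 0, 0.01], "twist": [0, 0, 0]},
  {"hand": 0, "offset": [0, 0, 0.03], "twist": [0, 0, 0]},
  {"hand": 0, "offset": [0, 0, 0.04], "twist": [0, 0, 0]},
  {"hand": 0, "offset": [0, 0, 0.04], "twist": [0, 0, 0]},
  {"hand": 0, "offset": [0, 0, 0.04], "twist": [0, 0, 0]},
  {"hand": 0, "offset": [-0.02, -0.01, 0.03], "twist": [0, 0, 0]},
  {"hand": 0, "offset": [-0.04, -0.01, 0.02], "twist": [0, 0, 0]},
  {"hand": 0, "offset": [-0.04, -0.01, 0], "twist": [0, 0, 0]},
])

```text
time_s: 27.3
tool_pos: [0.537, 0.1555, 0.3304]
orientation: [[0.955, 0.296, 0.006], [0.296, -0.955, 0.002], [0.007, -0.001, -1.0]]
ft_force: [-0.6, -0.4, 0.1]
width: 0.999
```

>>> carry_out([
  {"hand": 0, "offset": [-0.03, 0, 0], "twist": [0, 0, 0]},
  {"hand": 0, "offset": [-0.02, 0, 0], "twist": [0, 0, 0]},
  {"hand": 0, "offset": [0, 0, 0], "twist": [0, 0, 0]},
  {"hand": 0, "offset": [0, 0, 0], "twist": [0, 0, 0]},
])

```text
time_s: 27.7
tool_pos: [0.4872, 0.1545, 0.3278]
orientation: [[0.955, 0.296, 0.002], [0.296, -0.955, 0.0], [0.002, 0.001, -1.0]]
ft_force: [0.1, -0.0, -0.4]
width: 1.003
```

```bash
python3 - <<'E'
from h import *
s=bot.camera('side');t=bot.camera('top');p,w=shot('w_end')
def c(im,X,cam,h):
    u,v=proj(cam,np.array(X)).astype(int);u=min(max(u,h),640-h);v=min(max(v,h),480-h);return cv2.resize(im[v-h:v+h,u-h:u+h],(390,290) if 0 else (290,290),interpolation=cv2.INTER_CUBIC)
S,T=bot.camera_params('side'),bot.camera_params('top');r,st=[.478,-.3175,.08],[.637,.185,.09]
cv2.imwrite('pics/end.png',np.vstack([np.hstack([c(s,r,S,40),c(t,r,T,40)]),np.hstack([c(s,st,S,40),c(w,st,p,80)])]))
E
```

```text
(no output)
```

View pics/end.png

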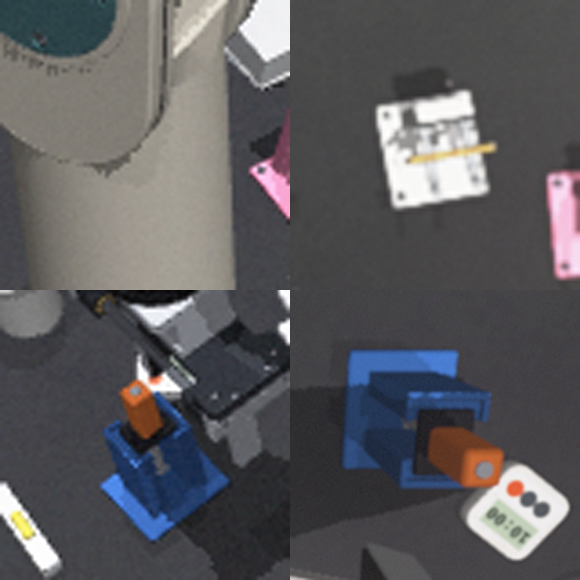

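The top crop shows the bail lying across both pegs at (410,160)–(495,147). The stand crops show the rod upright inside the lips with the gripper clear; the side view of the rack is blocked by the arm. I do one numeric check of the bail, then hand in.

```bash
python3 - <<'E'
from h import *
T=bot.camera_params('top');t=bot.camera('top');m=cv2.inRange(cv2.cvtColor(t,cv2.COLOR_BGR2HSV),(14,90,80),(32,255,255))
u0,v0=proj(T,np.array([.472,-.3185,.122])).astype(int);k=np.zeros_like(m);k[v0-20:v0+20,u0-22:u0+22]=255;v,u=np.nonzero(m&k)
a,b=[plane(T,(w,v[u==w].mean()),.122) for w in (u.min(),u.max())];print(a,b,'mid',(a+b)/2,'want .472,-.3185; len',np.linalg.norm(a-b),bot.get_obs()['time_s'])
bot.sign_off()
E
```

```text
[ 0.46748739 -0.28949864  0.122     ] [ 0.47709019 -0.35469318  0.122     ] mid [ 0.47228879 -0.32209591  0.122     ] want .472,-.3185; len 0.06589797084483873 27.9
the job is handed in; nothing more can be done
```

I did the whole task in order and handed it in at about 28 s of the 72 s allowed. The rod came out of its blue stand, lifted the hanger by the bail out of the well and hung it across both pegs of the aluminium rack. The rod then went back in its stand.

**Hanger:** The last top view has the bail's middle at (0.472, -0.322), against a seat at (0.472, -0.3185). That is 3–4 mm off along the bar, and the bail still spans both pegs. The side view of the rack was blocked by the arm, so that check rests on the top view alone.

**Rod:** It stands upright inside the lips of its stand. It seated at the same height as when I took it out, with a 6 N upward force at contact, and the open gripper is well clear.

**Contact:** On the first descent the rod's flange touched the well's rim with about 12 N. I lifted, eased forward and went down inside the mouth without force. I saw no disturbance of the other things, though I did not measure their positions at the end.

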